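Add a second layer of vial trays with a card separator

ROBOT

A 6-joint arm with a two-finger parallel gripper is mounted at the origin on the work surface. World frame = base frame: x ahead of the robot, y to its left, z up, the work surface at z = 0. Lengths are in m, angles in rad, forces in N, time in s.
With the tool pointing down it reaches from about 0.25 to 0.775 m from the base axis. Payload 4 kg.
Tool frame: the origin (TCP) lies on the centre line of the jaws, within the pads' length; the fingertips stand 25 mm ahead of it and the grasp point (between the pads) lies 6 mm ahead of it; z points along the fingers, y is the line along which they close (so a half turn about z gives the same grasp; the last joint's range is limited). The gripper opens to 94 mm and grips with 3 to 60 N. Pads are 16 mm wide; open, the fingers measure 119 mm over their backs; the gripper's body (75 mm by 177 mm) begins 78 mm behind the grasp point.
Start: joints at [1.242, 0.087, 1.371, -0, 1.684, -0.103], TCP at [0.123, 0.536, 0.203] pointing down, gripper open.
Joint ranges: [-3.1, 3.1], [-0.76, 2.03], [0.27, 2.55], [-1.08, 4.22], [0.17, 2.65], [-2.57, 2.57]. Speed limits (rad/s): [2.79, 2.79, 3.14, 3.14, 3.14, 3.14].

INTERFACE

Orientations are given as [roll, pitch, yaw] about the fixed x, y, z axes, in that order (R = Rz(yaw) Ry(pitch) Rx(roll)).
In Python, from station import telemetry, cams, ctrl gives the robot as it stands.
- The arm moves only by the tool send_rows, never from a script. Its argument "series" is one flat list of numbers, 5 for each row, row after row: the shift along the tool's x, y, z each as a share of 75 mm, from -1 to 1, then the turn about the tool's z as a share of 90 degrees, from -1 to 1, then the opening, from -1 (shut) to 1 (fully open). In form: [dx, dy, dz, roll, grip, dx, dy, dz, roll, grip, ...]. A call has 1 to 5 rows; each row shifts and turns the commanded pose from where the row before left it, along the tool's axes as they then stand; what a row does not reach is not made up. A row lasts 1/10 s, in which the tool goes at most 50 mm and 8.59 degrees, less where a joint would pass 70% of its speed; a pose out of reach is approached as far as the arm can. A call with a number of a shift or a turn outside -1 to 1 is refused whole. A call with a gripper value outside its range is refused whole. The fingers move at their own pace and stop on an object; "newtons" is the grip in N (left out, the last holds). Time passes only in rows, so rows that do not move let the fingers close. It gives the time, the measured TCP pose, the force, the opening and the grip force at its end, in the units of the state.
- telemetry.get_state(): the state, without advancing time (a new reading comes with each control period).
- cams.read_camera(name): name is "scene" or "top"; returns a dict with "img" (400x640x3 uint8, red, green, blue), "K" (3x3 intrinsics, pixels), "R" (3x3) and "t" (3): a world point X has camera coordinates R X + t. Camera axes: x right, y down, z forward; pixel columns grow to the right and rows downward; lengths in m; the calibration is good to about 2 mm. A picture is of the moment at which its call begins. There is no depth.
- ctrl.job_done(): hands the job in; it is judged then, once.
The state is a dict: "time": time; "q": joint angles; "qvel": joint speeds; "joint_torque": joint torques, N m; "ee_pos": TCP position; "tcp_rot": TCP orientation; "force": force on the tool from outside, world axes, zero at the start; "wrist_torque": the same for the moment, N m; "grip_width": finger opening in m; "grip_force": force on a finger pad.
Only numpy, scipy, OpenCV 4.12 (cv2) and the standard library are available. Lean on these libraries where they do the work, as an engineer would, in place of code of your own. Each camera call takes 0.05 s, during which the arm holds its last target. There are 200 camera calls.

TASK

Add a second layer to the vial delivery: lay the long cardboard separator sheet flat and squarely on the caps of the eight-vial tray that stands in the shallow metal carrier, let go of it, then set the other eight-vial tray upright and squarely on top of the sheet, all three running the same way with their edges in line. Set the tray down gently rather than dropping it, and leave the bottom tray where it stands.

Things in the scene. Friction and masses are not known exactly. Their poses are not given: they have to be found in the camera images.
- lower_tray: Bottom layer: grey plastic tray, 59 mm wide (its x) by 113 mm long (its y), walls 26 mm high, with eight amber vials (2 by 4) whose flat white caps (26 mm across) stand out above the walls; overall height 42 mm, flat over the caps. It stands loose (0.26 kg) near the middle of the counter in a shallow fixed aluminium carrier (110 by 164 mm, rim 12 mm high, floor 3 mm thick). Origin: centre of the tray's underside; z up.
- sheet: Separator: plain brown stiff cardboard sheet, 60 mm wide (its x) by 114 mm long (its y) by 6 mm thick, about 30 g, lying flat on the counter left or right of the carrier. Rigid; can be gripped from above across its 60 mm width. Either end may go either way. Origin: centre of its underside; z up. A second, short cardboard sheet (60 by 62 mm) on the counter is not wanted.
- upper_tray: Next layer: a tray just like the bottom one (59 mm wide along its x, 113 mm long along its y, walls 26 mm high, 42 mm overall with its eight capped vials, which are fast in it), 0.2 to 0.35 kg, standing on the open counter left or right of the carrier. Can be gripped from above by its long walls, across its 59 mm width. Either end may go either way. Origin: centre of its underside; z up. A short tray with only four vials (59 by 59 mm) is not wanted.
Things that resemble listed ones, but are neither listed nor needed, are in the scene too. What is shaped like the sheet but blue, red or yellow is not meant.

How it is judged:
On the way:
1. the separator sheet lies flat and square on the bottom tray's caps, let go of, with the next tray not yet on it (horizontal distance between sheet and lower_tray below 0.018 m and angle between the y axis of sheet and the y axis of lower_tray, either way round below 0.21 rad and angle between the z axis of sheet and the z axis of lower_tray, either way round below 0.1 rad and z of sheet in the frame of lower_tray between 0.036 and 0.054 m and linear speed of sheet below 0.03 m/s and angular speed of sheet below 0.3 rad/s and contact force between each of the fingers, upper_tray and sheet below 0.05 N), for 0.2 s.
At the end, for the whole second after the job is handed in: The sheet lies flat on the bottom tray's caps, and the second tray stands upright on the sheet; each is centred on the tray below, and the two on each other, within 18 mm and in line within 12 degrees (either way round); the bottom tray is upright and within 25 mm of where it stood; all are at rest (horizontal distance between each of sheet, upper_tray and lower_tray below 0.018 m and angle between the y axis of each of sheet, upper_tray and the y axis of lower_tray, either way round below 0.21 rad and angle between the z axis of sheet and the z axis of lower_tray, either way round below 0.1 rad and z of sheet in the frame of lower_tray between 0.036 and 0.054 m and horizontal distance between upper_tray and sheet below 0.018 m and angle between the y axis of upper_tray and the y axis of sheet, either way round below 0.21 rad and angle between each of upper_tray, lower_tray's own z axis and vertical below 0.1 rad and z of upper_tray in the frame of lower_tray between 0.044 and 0.053 m and distance of lower_tray from where it was at the start of the episode below 0.025 m and linear speed of each of upper_tray, sheet below 0.03 m/s and angular speed of each of upper_tray, sheet below 0.3 rad/s); the robot touches nothing.
It fails at once if the upper tray is dropped (let fall more than about 20 mm) (linear speed of upper_tray above 0.63 m/s and contact force between the fingers and upper_tray below 0.05 N).
It also fails if it takes over 48 s, if anything falls off the work surface, if the arm or the gripper's body presses on something with over 40 N, if the wrist force passes 120 N, or if a joint passes its speed limit or range.

## Working session

There is one attempt and no reset: what is moved stays moved. The work goes in short steps, Python scripts to look and compute and a tool call to move; the robot and the scene stay as the last step left them, time stands still between calls to the robot, and variables do not carry over. Pictures are saved under pics/ and viewed, at most 10 in all, crops included, and the job is handed in when it is done.

Besides the shell and the picture viewer there is one more tool, called after "Emit:" as name(argument=value, ...), one argument or row to a line, values as JSON. send_rows: Moves the arm, as the interface text tells. Shift numbers are shares of 75 mm and turn numbers shares of 90 degrees, none past 1 either way. Its arguments: {"type":"object","properties":{"series":{"type":"array","items":{"type":"number","minimum":-1,"maximum":1}},"newtons":{"type":"number"}},"required":["series"]}

```bash
mkdir -p pics
python3 - <<'E'
from station import telemetry, cams
import cv2,numpy as np
for n in("top","scene"):
    c=cams.read_camera(n); cv2.imwrite(f"pics/{n}0.png",c["img"][...,::-1]); print(n,c["K"].tolist(),c["R"].round(4).tolist(),c["t"].round(4).tolist())
    np.savez(n+"0.npz",**c)
s=telemetry.get_state(); print(s)
E
```

```text
top [[452.5593780232666, 0.0, 317.34163557019093], [0.0, 452.5593780232666, 195.16017753617547], [0.0, 0.0, 1.0]] [[0.0233, -0.9996, -0.0141], [-0.9964, -0.022, -0.0814], [0.0811, 0.0159, -0.9966]] [0.0615, 0.5075, 1.1313]
scene [[404.1449798838301, 0.0, 319.57354423557183], [0.0, 404.1449798838301, 200.81302002114873], [0.0, 0.0, 1.0]] [[-0.8123, 0.5832, -0.0051], [0.4701, 0.6496, -0.5975], [-0.3451, -0.4878, -0.8018]] [0.3791, -0.2683, 1.207]
{'time': 0.1, 'q': array([ 1.24187958e+00,  8.78870971e-02,  1.37206104e+00,  1.37663819e-06,
        1.68357343e+00, -1.03110627e-01]), 'qvel': array([-0.00206897, -0.0007116 , -0.00351583, -0.0008001 ,  0.00046376,
       -0.00114092]), 'joint_torque': array([ 2.52428850e-03, -3.41250336e+01, -3.03301942e+01,  7.20334821e-02,
        3.03359097e-02, -1.11930829e-04]), 'ee_pos': array([0.12299609, 0.53558341, 0.20233927]), 'tcp_rot': array([-3.13967412e+00, -1.99900161e-04,  2.91578650e+00]), 'force': array([-0.37382144,  0.96986243, -0.47680358]), 'wrist_torque': array([-0.03242803,  0.03075036, -0.01010397]), 'grip_force': 0.0, 'grip_width': 0.09409064335710476}
```

View pics/top0.png

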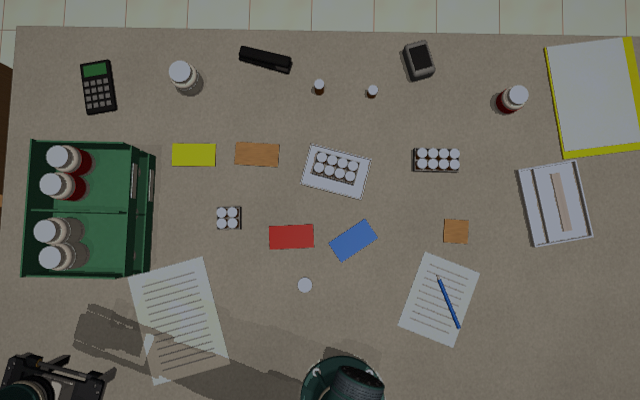

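View pics/scene0.png

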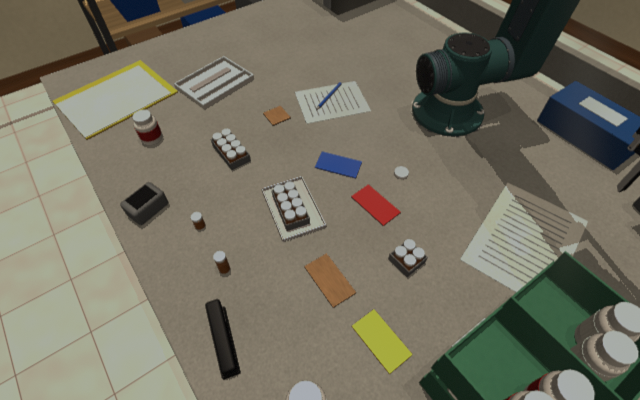

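The pictures show these candidates:

| Want | Candidates in the top image | Choice |
|---|---|---|
| Sheet | long brown (257,154), short brown (456,231), yellow (194,155), red (291,237), blue (353,240) | (257,154) |
| Upper tray | 8-vial on open counter (436,160), 4-vial (229,217), 8-vial in carrier (336,167) | (436,160), with the carrier one as lower |

Next is a close crop to check and measure.

Run:
```python
import cv2,numpy as np
i=np.load("top0.npz")["img"][...,::-1]
f=lambda y0,y1,x0,x1:cv2.resize(i[y0:y1,x0:x1],None,fx=6,fy=6,interpolation=cv2.INTER_CUBIC)
a=f(130,180,225,290);b=f(135,205,295,377);c=f(135,185,405,470)
W=np.zeros((600,800,3),np.uint8);W[:300,:390]=a;W[:300,400:790]=c;W[300:600,:492]=b[:300] if b.shape[0]>300 else b
W[300:600,:492]=b[30:330]
cv2.imwrite("pics/crop.png",W)
```

```text
(no output)
```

View pics/crop.png

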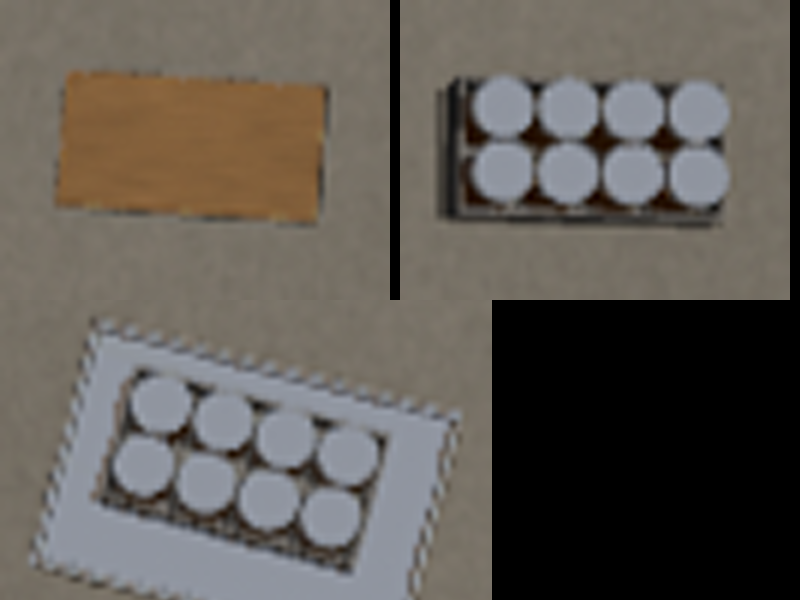

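The crop confirms all three picks: a long plain brown sheet, a 2×4 tray on the open counter, and a 2×4 tray in the carrier turned about 15°. I read the cap centres and sheet corners off the crop; next I compute poses.

```bash
cat > h.py <<'E'
import numpy as np
def w(px,z,c):
    p=np.atleast_2d(px).astype(float); K,R,t=c["K"],c["R"],c["t"]
    d=np.c_[p,np.ones(len(p))]@np.linalg.inv(K).T@R; o=-R.T@t
    return (o+d*((z-o[2])/d[:,2])[:,None])[:,:2]
def pose(P):  # centre and long-axis angle (deg, near +y)
    m=P.mean(0); a=np.degrees(np.arctan2(*np.linalg.svd(P-m)[2][0][::-1]))%180
    return m.round(4),round(a,2)
def go(pos,yaw):  # deltas from the current pose in tool axes/units
    from station import telemetry
    s=telemetry.get_state(); p=s["ee_pos"]; y=s["tcp_rot"][2]; d=np.array(pos)-p
    print("at",p.round(4),np.degrees(s["tcp_rot"]).round(2),"t",s["time"],"w",s["grip_width"],"f",s["force"].round(1),s["grip_force"])
    yt=np.radians(yaw); g=lambda y:np.array([d[0]*np.cos(y)+d[1]*np.sin(y),d[0]*np.sin(y)-d[1]*np.cos(y),-d[2]])/.075
    dt=(np.degrees(y)-yaw+90)%180-90
    print("shift now",g(y).round(3),"turn",round(dt/90,4),"| shift after turn",g(np.radians(np.degrees(y)-dt)).round(3))
E
python3 - <<'E'
from h import *
c=np.load("top0.npz")
px=lambda P,x0,y0:(np.array(P)+.5)/6-.5+[x0,y0]
S=px([(68,72),(327,86),(318,222),(56,208)],225,130)
U=px([(104,106),(170,107),(234,110),(299,110),(103,172),(168,173),(233,174),(298,177)],405,135)
L=px([(161,134),(223,152),(287,170),(347,187),(143,195),(207,214),(269,230),(330,247)],295,135)
for n,P,z in(("S",S,.006),("U",U,.042),("L",L,.045)):
    P=w(P,z,c); print(n,pose(P),np.ptp(P,axis=0).round(3))
s=pose(w(S,.006,c)); go([*s[0],.1],s[1])
E
```

```text
S (array([0.6111, 0.2339]), np.float64(88.29)) [0.064 0.116]
U (array([ 0.6042, -0.2279]), np.float64(90.03)) [0.028 0.082]
L (array([0.5772, 0.0287]), np.float64(75.41)) [0.046 0.085]
at [0.123  0.5356 0.2023] [-1.7989e+02 -1.0000e-02  1.6706e+02] t 0.1 w 0.09409064335710476 f [-0.4  1.  -0.5] 0.0
shift now [-7.243 -2.463  1.365] turn 0.8752 | shift after turn [-3.826  6.625  1.365]
```

Emit:
send_rows(
  series=[0, 0, 0, 0.095, 1, 0, 0, 0, 0.095, 1, 0, 0, 0, 0.095, 1, 0, 0, 0, 0.095, 1, 0, 0, 0, 0.095, 1],
)

```text
time: 0.6
ee_pos: [0.123, 0.5357, 0.2027]
tcp_rot: [-3.141, 0.001, 2.164]
force: [-0.4, -0.0, -0.2]
grip_width: 0.094
grip_force: 0.0
```

Emit:
send_rows(
  series=[0, 0, 0, 0.095, 1, 0, 0, 0, 0.095, 1, 0, 0, 0, 0.095, 1, 0, 0, 0, 0.095, 1, 0, 0, 0, 0.02, 1],
)

```text
time: 1.1
ee_pos: [0.123, 0.5357, 0.2027]
tcp_rot: [-3.141, 0.001, 1.538]
force: [-0.1, 0.9, -0.3]
grip_width: 0.0938
grip_force: 0.0
```

```bash
python3 -c "
from h import *
go([.6111,.2339,.1],88.29)"
```

```text
at [0.123  0.5357 0.2027] [-1.7998e+02  7.0000e-02  8.8120e+01] t 1.1 w 0.09383911014899397 f [-0.1  0.9 -0.3] 0.0
shift now [-3.809  6.636  1.369] turn -0.0018 | shift after turn [-3.828  6.625  1.369]
```

Emit:
send_rows(
  series=[-0.254, 0.442, 0, 0, 1, -0.254, 0.442, 0, 0, 1, -0.254, 0.442, 0, 0, 1, -0.254, 0.442, 0, 0, 1, -0.254, 0.442, 0, 0, 1],
)

```text
time: 1.6
ee_pos: [0.2869, 0.4348, 0.2028]
tcp_rot: [-3.141, 0.001, 1.542]
force: [0.8, 0.4, 0.4]
grip_width: 0.0941
grip_force: 0.0
```

Emit:
send_rows(
  series=[-0.254, 0.442, 0, 0, 1, -0.254, 0.442, 0, 0, 1, -0.254, 0.442, 0, 0, 1, -0.254, 0.442, 0, 0, 1, -0.254, 0.442, 0, 0, 1],
)

```text
time: 2.1
ee_pos: [0.4498, 0.3347, 0.2028]
tcp_rot: [-3.141, 0.0, 1.541]
force: [-0.9, -0.1, -0.8]
grip_width: 0.0942
grip_force: 0.0
```

Emit:
send_rows(
  series=[-0.254, 0.442, 0.2, 0, 1, -0.254, 0.442, 0.3, 0, 1, -0.254, 0.442, 0.3, 0, 1, -0.254, 0.442, 0.3, 0, 1, -0.254, 0.442, 0.27, 0, 1],
)

```text
time: 2.6
ee_pos: [0.6123, 0.2346, 0.0986]
tcp_rot: [-3.14, 0.0, 1.541]
force: [0.3, 0.3, 0.2]
grip_width: 0.094
grip_force: 0.0
```

Emit:
send_rows(
  series=[0, 0, 0, 0, 1, 0, 0, 0, 0, 1],
)

```text
time: 2.8
ee_pos: [0.6112, 0.235, 0.0987]
tcp_rot: [-3.138, 0.001, 1.54]
force: [-1.0, -1.1, -0.4]
grip_width: 0.0938
grip_force: 0.0
```

```bash
python3 -c "
from h import *
go([.6111,.2339,.0265],88.29)
from station import cams
import cv2
c=cams.read_camera('scene'); i=c['img'][...,::-1]; R,t,K=c['R'],c['t'],c['K']
p=K@(R@np.array([.611,.234,.05])+t);p=(p[:2]/p[2]).astype(int);print(p)
cv2.imwrite('pics/s1.png',cv2.resize(i[max(0,p[1]-90):p[1]+60,p[0]-100:p[0]+100],None,fx=4,fy=4))
"
```

```text
at [0.6112 0.235  0.0987] [-1.7978e+02  3.0000e-02  8.8220e+01] t 2.8 w 0.09377368519871848 f [-1.  -1.1 -0.4] 0.0
shift now [-0.015 -0.001  0.962] turn -0.0007 | shift after turn [-0.015 -0.001  0.962]
[328 268]
```

View pics/s1.png

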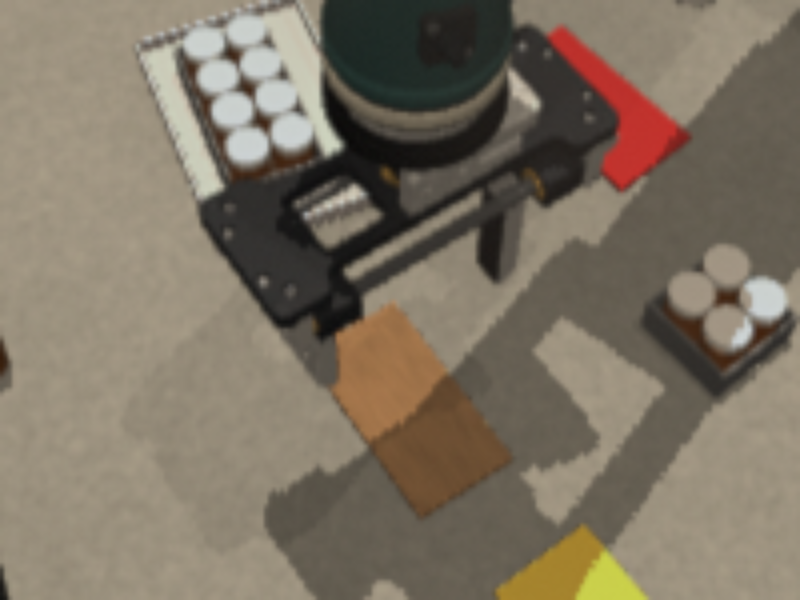

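The open fingers straddle the long brown sheet (around (420,400) in the crop), with the jaw line across its width. I go down and grip.

Emit:
send_rows(
  series=[-0.015, 0, 0.3, 0, 1, 0, 0, 0.3, 0, 1, 0, 0, 0.2, 0, 1, 0, 0, 0.1, 0, 1, 0, 0, 0.06, 0, 1],
)

```text
time: 3.35
ee_pos: [0.6113, 0.2354, 0.0288]
tcp_rot: [3.141, -0.0, 1.542]
force: [0.5, -0.7, -0.1]
grip_width: 0.0942
grip_force: 0.0
```

Emit:
send_rows(
  series=[0, 0, 0, 0, 1, 0, 0, 0, 0, 0.2, 0, 0, 0, 0, 0, 0, 0, 0, 0, -0.2, 0, 0, 0, 0, -0.5],
  newtons=15,
)

```text
time: 3.85
ee_pos: [0.6121, 0.2347, 0.0292]
tcp_rot: [3.141, -0.0, 1.541]
force: [-0.1, 0.6, 0.0]
grip_width: 0.0658
grip_force: 0.0
```

Emit:
send_rows(
  series=[0, 0, 0, 0, -0.5, 0, 0, 0, 0, -0.5, 0, 0, 0, 0, -0.5],
)

```text
time: 4.15
ee_pos: [0.6117, 0.2347, 0.0286]
tcp_rot: [3.142, -0.0, 1.541]
force: [-0.2, -0.1, -0.0]
grip_width: 0.0414
grip_force: 0.0
```

The width passed 60 mm with no force, so the tips ran over the sheet: they are higher than the nominal figures suggest. I reopen and feel down for the counter.

Emit:
send_rows(
  series=[0, 0, 0, 0, 1, 0, 0, 0, 0, 1, 0, 0, 0, 0, 1, 0, 0, 0, 0, 1, 0, 0, 0, 0, 1],
)

```text
time: 4.65
ee_pos: [0.6117, 0.2347, 0.0287]
tcp_rot: [3.142, -0.0, 1.541]
force: [0.0, -0.4, 0.2]
grip_width: 0.078
grip_force: 0.0
```

Emit:
send_rows(
  series=[0, 0, 0.02, 0, 1, 0, 0, 0.02, 0, 1, 0, 0, 0, 0, 1],
)

```text
time: 4.95
ee_pos: [0.6115, 0.2346, 0.0252]
tcp_rot: [-3.141, 0.0, 1.541]
force: [0.0, -0.6, 0.3]
grip_width: 0.0938
grip_force: 0.0
```

```bash
python3 -c "
from h import *
go([.6111,.2339,.0265],88.29)
from station import cams
import cv2
a=cams.read_camera('scene')['img'][...,::-1];b=cams.read_camera('top')['img'][...,::-1]
f=lambda i,x,y:cv2.resize(i[y:y+100,x:x+100],None,fx=4,fy=4,interpolation=cv2.INTER_CUBIC)
cv2.imwrite('pics/s2.png',np.hstack([f(a,280,220),f(b,205,105)]))
"
```

```text
at [0.6115 0.2346 0.0252] [-1.7996e+02  1.0000e-02  8.8310e+01] t 4.95 w 0.09377137722543484 f [ 0.  -0.6  0.3] 0.0
shift now [-0.009 -0.005 -0.017] turn 0.0002 | shift after turn [-0.009 -0.005 -0.017]
```

View pics/s2.png

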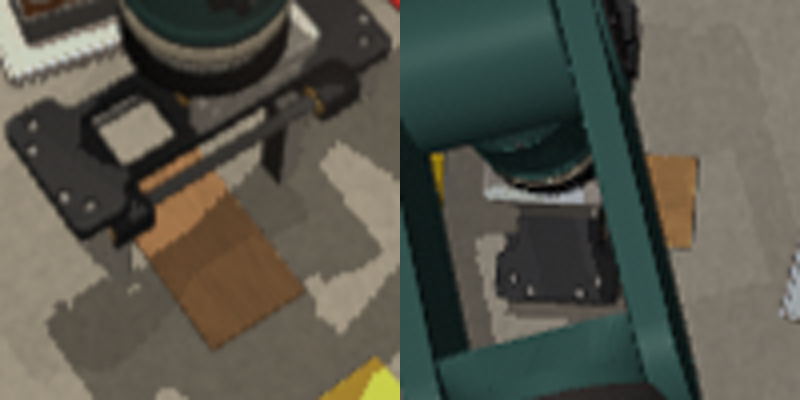

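The sheet is still in place, lying between the open fingers (scene crop, about (210,250)). I keep feeling down.

Emit:
send_rows(
  series=[0, 0, 0.02, 0, 1, 0, 0, 0, 0, 1],
)

```text
time: 5.25
ee_pos: [0.6116, 0.2346, 0.0239]
tcp_rot: [-3.141, 0.0, 1.541]
force: [-0.4, -0.6, 0.3]
grip_width: 0.0937
grip_force: 0.0
```

Emit:
send_rows(
  series=[0, 0, 0.02, 0, 1, 0, 0, 0, 0, 1],
)

```text
time: 5.45
ee_pos: [0.6116, 0.2346, 0.0224]
tcp_rot: [-3.141, 0.0, 1.541]
force: [-0.2, 0.8, -0.3]
grip_width: 0.0942
grip_force: 0.0
```

Emit:
send_rows(
  series=[0, 0, 0.015, 0, 1, 0, 0, 0, 0, 1],
)

```text
time: 5.65
ee_pos: [0.6116, 0.2346, 0.0213]
tcp_rot: [-3.141, 0.0, 1.541]
force: [0.2, -0.1, 0.4]
grip_width: 0.0939
grip_force: 0.0
```

Emit:
send_rows(
  series=[0, 0, 0.015, 0, 1, 0, 0, 0, 0, 1],
)

```text
time: 5.85
ee_pos: [0.6116, 0.2347, 0.0202]
tcp_rot: [-3.141, -0.0, 1.541]
force: [0.1, 0.0, -0.5]
grip_width: 0.0937
grip_force: 0.0
```

Emit:
send_rows(
  series=[0, 0, 0.015, 0, 1, 0, 0, 0, 0, 1],
)

```text
time: 6.05
ee_pos: [0.6116, 0.2347, 0.0191]
tcp_rot: [-3.141, 0.0, 1.541]
force: [-0.9, -0.1, 0.6]
grip_width: 0.094
grip_force: 0.0
```

Emit:
send_rows(
  series=[0, 0, 0.015, 0, 1, 0, 0, 0, 0, 1],
)

```text
time: 6.25
ee_pos: [0.6116, 0.2346, 0.018]
tcp_rot: [-3.141, 0.0, 1.541]
force: [-0.5, -0.7, -0.2]
grip_width: 0.0941
grip_force: 0.0
```

Emit:
send_rows(
  series=[0, 0, 0.015, 0, 1, 0, 0, 0, 0, 1],
)

```text
time: 6.45
ee_pos: [0.6116, 0.2346, 0.0168]
tcp_rot: [-3.141, 0.0, 1.541]
force: [-0.1, 0.5, 0.0]
grip_width: 0.0939
grip_force: 0.0
```

Emit:
send_rows(
  series=[0, 0, 0.015, 0, 1, 0, 0, 0, 0, 1],
)

```text
time: 6.65
ee_pos: [0.6116, 0.2347, 0.0157]
tcp_rot: [-3.141, -0.0, 1.541]
force: [-0.2, 0.4, 0.2]
grip_width: 0.0941
grip_force: 0.0
```

Emit:
send_rows(
  series=[0, 0, 0, 0, 0.7, 0, 0, 0, 0, 0.5, 0, 0, 0, 0, 0.4],
)

```text
time: 6.95
ee_pos: [0.6118, 0.2347, 0.0159]
tcp_rot: [3.141, -0.0, 1.541]
force: [1.2, 0.5, 0.7]
grip_width: 0.0735
grip_force: 0.0
```

Emit:
send_rows(
  series=[0, 0, 0, 0, 0.3, 0, 0, 0, 0, 0.2, 0, 0, 0, 0, 0.1],
)

```text
time: 7.25
ee_pos: [0.6117, 0.2347, 0.0159]
tcp_rot: [3.142, -0.0, 1.541]
force: [0.5, 0.7, 0.0]
grip_width: 0.0527
grip_force: 0.0
```

```bash
python3 -c "
from h import *
from station import cams,telemetry
import cv2
print(telemetry.get_state())
c=cams.read_camera('scene');i=c['img'][...,::-1].copy()
x,y=290,220
z=cv2.resize(i[y:y+75,x:x+100],None,fx=8,fy=8,interpolation=cv2.INTER_CUBIC)
for h in(.0,.006,.02,.05):
  for s in(-1,1):
    p=c['K']@(c['R']@np.array([.6115+s*.0265,.2347,h])+c['t']);p=p[:2]/p[2]
    q=((p-[x,y])*8+4).astype(int); print(h,s,q); cv2.circle(z,tuple(map(int,q)),2,(0,255,0),-1)
cv2.imwrite('pics/s3.png',z)
"
```

```text
{'time': 7.25, 'q': array([2.79787175e-01, 4.16167864e-01, 1.34754838e+00, 9.18545072e-05,
       1.37784452e+00, 3.09226411e-01]), 'qvel': array([-1.69524047e-03,  2.76840637e-05,  1.17853439e-03, -2.19754233e-03,
       -1.51858339e-03,  8.53175167e-04]), 'joint_torque': array([ 4.18697073e-04, -4.54603171e+01, -2.81004739e+01,  7.44674122e-02,
       -7.21949124e-03,  3.18130415e-04]), 'ee_pos': array([0.61172312, 0.23468575, 0.01588427]), 'tcp_rot': array([ 3.14158970e+00, -9.55816792e-05,  1.54133948e+00]), 'force': array([0.49835843, 0.7425547 , 0.00885197]), 'wrist_torque': array([-0.08581385,  0.06853155,  0.00156178]), 'grip_force': 0.0, 'grip_width': 0.052737650785255476}
0.0 -1 [388 428]
0.0 1 [232 532]
0.006 -1 [389 418]
0.006 1 [232 523]
0.02 -1 [391 394]
0.02 1 [231 500]
0.05 -1 [394 341]
0.05 1 [230 449]
```

View pics/s3.png

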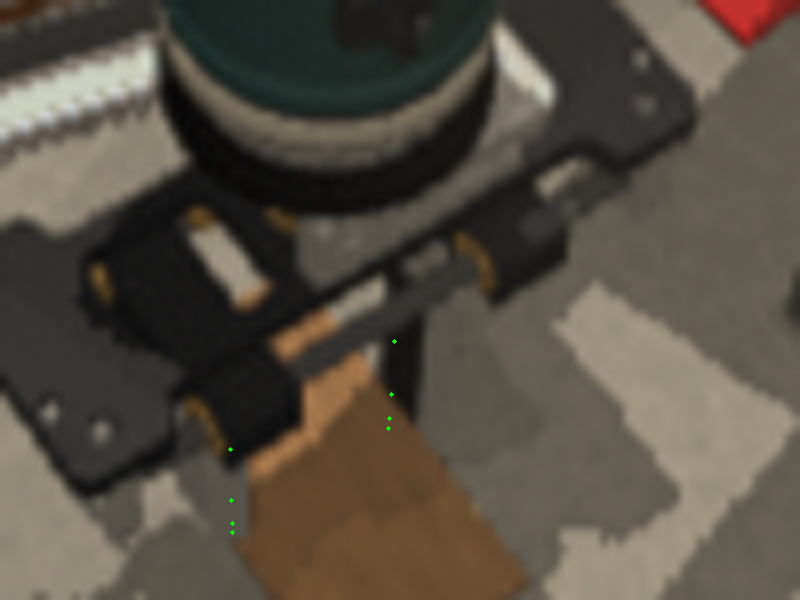

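The fingers look close to the sheet's edges, yet they close without any force. I check the real height by projecting the gripper body's corners into the picture.

```bash
python3 -c "
from h import *
c=np.load('scene0.npz')
def pr(X):
    p=c['K']@(c['R']@np.array(X)+c['t']);return p[:2]/p[2]
for b in(0,.006,.012,.018,.024):
    z=.0159+.072+b
    print('b',b,[((pr([.6117+sx*.0885,.2347+sy*.0375,z])-[290,220])*8+4).round() for sx in(1,-1) for sy in (1,)],
     'tip',[((pr([.6117+s*.0264,.2347+.008,.0159-.025+b])-[290,220])*8+4).round() for s in(1,-1)])
# same test at z=.0987 (crop s1: origin 228,178 scale 4)
for b in(0,.006,.012,.018): print('s1',b,[((pr([.6112+sx*.0885,.235+.0375,.0987+.072+b])-[228,178])*4+2).round() for sx in(1,-1)],'tip',((pr([.6112+.047,.235+.008,.0737+b])-[228,178])*4).round())
print('sheet corners s3',[((pr([.6111+sx*.03,.2339+.057,.006])-[290,220])*8+4).round() for sx in(1,-1)])
"
```

```text
b 0 [array([107., 636.]), array([682., 251.])] tip [array([249., 569.]), array([404., 465.])]
b 0.006 [array([107., 626.]), array([685., 239.])] tip [array([249., 560.]), array([405., 455.])]
b 0.012 [array([106., 615.]), array([687., 227.])] tip [array([249., 551.]), array([406., 445.])]
b 0.018 [array([105., 604.]), array([690., 215.])] tip [array([249., 541.]), array([407., 436.])]
b 0.024 [array([104., 594.]), array([692., 203.])] tip [array([249., 531.]), array([407., 425.])]
s1 0 [array([296., 408.]), array([609., 205.])] tip [338. 403.]
s1 0.006 [array([295., 402.]), array([610., 198.])] tip [337. 398.]
s1 0.012 [array([295., 396.]), array([612., 191.])] tip [337. 393.]
s1 0.018 [array([294., 389.]), array([613., 184.])] tip [337. 387.]
sheet corners s3 [array([348., 692.]), array([529., 566.])]
```

Emit:
send_rows(
  series=[0, 0, 0, 0, 0.6, 0, 0, 0, 0, 1, 0, 0, 0, 0, 1],
)

```text
time: 7.6
ee_pos: [0.6117, 0.2347, 0.0159]
tcp_rot: [3.142, -0.0, 1.541]
force: [0.1, 0.2, 0.3]
grip_width: 0.0725
grip_force: 0.0
```

The finger tips in the picture fit a tool about 20–24 mm higher than its z reading implies (tips really near z ≈ 12–15 mm). So I carry on down by feel, reopened.

Emit:
send_rows(
  series=[0, 0, 0.04, 0, 1, 0, 0, 0.04, 0, 1, 0, 0, 0, 0, 1],
)

```text
time: 7.9
ee_pos: [0.6112, 0.2345, 0.009]
tcp_rot: [-3.14, 0.0, 1.541]
force: [0.5, 0.6, -0.5]
grip_width: 0.0936
grip_force: 0.0
```

Emit:
send_rows(
  series=[0, 0, 0.03, 0, 1, 0, 0, 0, 0, 1],
)

```text
time: 8.1
ee_pos: [0.6115, 0.2346, 0.0072]
tcp_rot: [-3.141, 0.0, 1.541]
force: [0.2, -0.9, 0.2]
grip_width: 0.0939
grip_force: 0.0
```

Emit:
send_rows(
  series=[0, 0, 0.02, 0, 1, 0, 0, 0, 0, 1],
)

```text
time: 8.3
ee_pos: [0.6116, 0.2346, 0.0059]
tcp_rot: [-3.141, 0.0, 1.541]
force: [-0.1, 0.2, 0.5]
grip_width: 0.094
grip_force: 0.0
```

Emit:
send_rows(
  series=[0, 0, 0.02, 0, 1, 0, 0, 0, 0, 1],
)

```text
time: 8.5
ee_pos: [0.6116, 0.2346, 0.0044]
tcp_rot: [-3.141, -0.0, 1.541]
force: [-1.5, -1.2, -0.5]
grip_width: 0.094
grip_force: 0.0
```

Emit:
send_rows(
  series=[0, 0, 0.02, 0, 1, 0, 0, 0, 0, 1],
)

```text
time: 8.7
ee_pos: [0.6116, 0.2346, 0.0029]
tcp_rot: [-3.141, 0.0, 1.541]
force: [-0.0, 0.3, -0.8]
grip_width: 0.0939
grip_force: 0.0
```

Emit:
send_rows(
  series=[0, 0, 0.015, 0, 1, 0, 0, 0, 0, 1],
)

```text
time: 8.9
ee_pos: [0.6116, 0.2346, 0.0018]
tcp_rot: [-3.141, -0.0, 1.541]
force: [0.2, 0.1, -0.2]
grip_width: 0.0941
grip_force: 0.0
```

Emit:
send_rows(
  series=[0, 0, 0.015, 0, 1, 0, 0, 0, 0, 1],
)

```text
time: 9.1
ee_pos: [0.6116, 0.2347, 0.0007]
tcp_rot: [-3.141, 0.0, 1.541]
force: [-1.0, 0.6, -0.2]
grip_width: 0.094
grip_force: 0.0
```

Emit:
send_rows(
  series=[0, 0, 0, 0, 0.5, 0, 0, 0, 0, 0.3, 0, 0, 0, 0, 0.1, 0, 0, 0, 0, 0, 0, 0, 0, 0, 0],
)

```text
time: 9.6
ee_pos: [0.6118, 0.2347, 0.0009]
tcp_rot: [3.142, -0.0, 1.541]
force: [-0.7, 0.1, 0.2]
grip_width: 0.0594
grip_force: 15.0
```

Gripped: 59.4 mm, 15 N. So the true tip height is about the z reading plus 0–5 mm. I lift.

Emit:
send_rows(
  series=[0, 0, -0.1, 0, 0, 0, 0, -0.2, 0, 0, 0, 0, -0.3, 0, 0, 0, 0, -0.3, 0, 0, 0, 0, -0.2, 0, 0],
)

```text
time: 10.1
ee_pos: [0.613, 0.2351, 0.0872]
tcp_rot: [3.137, -0.001, 1.541]
force: [0.6, -0.2, -0.0]
grip_width: 0.0594
grip_force: 15.0
```

```bash
python3 -c "
from h import *
go([.5774,.0295,.083],75.41)"
```

```text
at [0.613  0.2351 0.0872] [ 1.7975e+02 -9.0000e-02  8.8310e+01] t 10.1 w 0.05940737559421826 f [ 0.6 -0.2 -0. ] 14.994773268699646
shift now [-2.754 -0.394  0.056] turn 0.1434 | shift after turn [-2.772  0.231  0.056]
```

Emit:
send_rows(
  series=[0, 0, 0, 0.072, 0, 0, 0, 0, 0.071, 0, -0.2, 0.02, 0, 0, 0, -0.4, 0.03, 0, 0, 0, -0.4, 0.03, 0, 0, 0],
)

```text
time: 10.6
ee_pos: [0.5982, 0.1592, 0.0836]
tcp_rot: [3.142, 0.001, 1.32]
force: [-0.3, 0.1, 0.2]
grip_width: 0.0598
grip_force: 15.0
```

Emit:
send_rows(
  series=[-0.4, 0.04, 0, 0, 0, -0.4, 0.04, 0, 0, 0, -0.4, 0.03, 0, 0, 0, -0.4, 0.03, 0, 0, 0, -0.17, 0.01, 0, 0, 0],
)

```text
time: 11.1
ee_pos: [0.5754, 0.0261, 0.0837]
tcp_rot: [3.141, 0.001, 1.316]
force: [0.3, 0.0, 0.5]
grip_width: 0.0598
grip_force: 15.0
```

Emit:
send_rows(
  series=[0, 0, 0, 0, 0, 0, 0, 0, 0, 0, 0, 0, 0, 0, 0],
)

```text
time: 11.4
ee_pos: [0.5764, 0.0304, 0.0834]
tcp_rot: [-3.142, -0.001, 1.318]
force: [0.6, 0.1, -0.9]
grip_width: 0.0595
grip_force: 15.0
```

```bash
python3 -c "
from h import *
go([.5774,.0295,.048],75.41)
from station import cams
import cv2
c=cams.read_camera('scene');i=c['img'][...,::-1]
cv2.imwrite('pics/s4.png',cv2.resize(i[145:245,230:360],None,fx=6,fy=6,interpolation=cv2.INTER_CUBIC))
"
```

```text
at [0.5764 0.0304 0.0834] [-1.800e+02 -4.000e-02  7.554e+01] t 11.4 w 0.05951257700413719 f [ 0.6  0.1 -0.9] 14.994831383228302
shift now [-0.008  0.016  0.472] turn 0.0015 | shift after turn [-0.008  0.016  0.472]
```

View pics/s4.png

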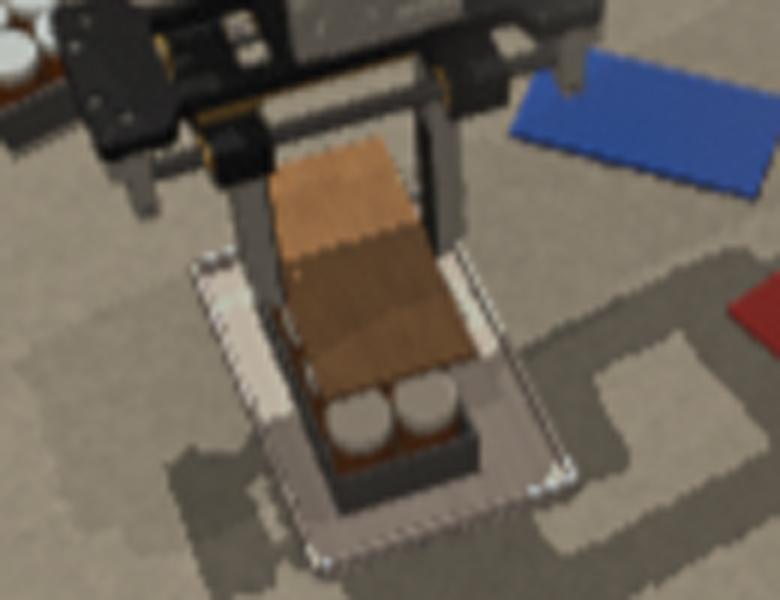

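The sheet is held above the lower tray and lines up with it, from sheet edge (310,390) to tray end (340,505). I lower it by feel.

Emit:
send_rows(
  series=[-0.008, 0.016, 0.2, 0, 0, 0, 0, 0.15, 0, 0, 0, 0, 0.08, 0, 0, 0, 0, 0, 0, 0],
)

```text
time: 11.85
ee_pos: [0.5757, 0.0287, 0.0487]
tcp_rot: [-3.137, 0.001, 1.317]
force: [-0.4, 0.1, -0.4]
grip_width: 0.0598
grip_force: 15.0
```

Emit:
send_rows(
  series=[0, 0, 0.03, 0, 0, 0, 0, 0, 0, 0],
)

```text
time: 12.05
ee_pos: [0.5773, 0.0284, 0.0489]
tcp_rot: [3.141, -0.0, 1.317]
force: [-0.1, 0.1, -0.2]
grip_width: 0.0594
grip_force: 15.0
```

Emit:
send_rows(
  series=[0, 0, 0.015, 0, 0, 0, 0, 0, 0, 0],
)

```text
time: 12.25
ee_pos: [0.5774, 0.0283, 0.0481]
tcp_rot: [3.141, -0.0, 1.317]
force: [0.9, 0.8, -0.7]
grip_width: 0.0598
grip_force: 15.0
```

Emit:
send_rows(
  series=[0, 0, 0.015, 0, 0, 0, 0, 0, 0, 0],
)

```text
time: 12.45
ee_pos: [0.5772, 0.0283, 0.0466]
tcp_rot: [-3.142, -0.0, 1.317]
force: [0.3, -0.3, -0.8]
grip_width: 0.06
grip_force: 15.0
```

Emit:
send_rows(
  series=[0, 0, 0.015, 0, 0, 0, 0, 0, 0, 0],
)

```text
time: 12.65
ee_pos: [0.5774, 0.0284, 0.0459]
tcp_rot: [3.141, -0.0, 1.317]
force: [-0.9, 0.2, 1.6]
grip_width: 0.0596
grip_force: 15.0
```

Emit:
send_rows(
  series=[0, 0, 0.01, 0, 0, 0, 0, 0, 0, 0],
)

```text
time: 12.85
ee_pos: [0.5774, 0.0283, 0.0459]
tcp_rot: [3.141, -0.0, 1.317]
force: [-1.3, 0.1, 4.3]
grip_width: 0.0595
grip_force: 15.0
```

Contact comes at exactly the predicted height (z 0.0459, 4 N). I let go and lift.

Emit:
send_rows(
  series=[0, 0, -0.01, 0, 0, 0, 0, 0, 0, 0.5, 0, 0, 0, 0, 1, 0, 0, 0, 0, 1, 0, 0, 0, 0, 1],
)

```text
time: 13.35
ee_pos: [0.5771, 0.0284, 0.0452]
tcp_rot: [-3.141, -0.0, 1.317]
force: [0.4, 0.1, -0.9]
grip_width: 0.0884
grip_force: 0.0
```

Emit:
send_rows(
  series=[0, 0, 0, 0, 1, 0, 0, -0.1, 0, 1, 0, 0, -0.3, 0, 1, 0, 0, -0.4, 0, 1, 0, 0, -0.4, 0, 1],
)

```text
time: 13.85
ee_pos: [0.577, 0.0284, 0.1367]
tcp_rot: [-3.141, -0.0, 1.317]
force: [0.4, -0.2, 0.1]
grip_width: 0.0939
grip_force: 0.0
```

```bash
python3 -c "
from h import *
go([.6042,-.2279,.13],90.03)"
```

```text
at [0.577  0.0284 0.1367] [-179.97   -0.     75.45] t 13.85 w 0.09393797103695053 f [ 0.4 -0.2  0.1] 0.0
shift now [-3.217  1.21   0.089] turn -0.1621 | shift after turn [-3.418  0.361  0.089]
```

Emit:
send_rows(
  series=[0, 0, 0, -0.081, 1, 0, 0, 0, -0.081, 1, -0.3, 0.03, 0, 0, 1, -0.45, 0.05, 0, 0, 1, -0.45, 0.05, 0, 0, 1],
)

```text
time: 14.35
ee_pos: [0.5873, -0.0621, 0.1364]
tcp_rot: [3.14, 0.0, 1.573]
force: [0.1, -0.1, -0.3]
grip_width: 0.094
grip_force: 0.0
```

Emit:
send_rows(
  series=[-0.45, 0.05, 0, 0, 1, -0.45, 0.05, 0, 0, 1, -0.45, 0.05, 0, 0, 1, -0.45, 0.05, 0, 0, 1, -0.42, 0.03, 0, 0, 1],
)

```text
time: 14.85
ee_pos: [0.6045, -0.2298, 0.1361]
tcp_rot: [3.141, 0.0, 1.571]
force: [-0.4, -0.4, -0.3]
grip_width: 0.0937
grip_force: 0.0
```

Emit:
send_rows(
  series=[0, 0, 0, 0, 1, 0, 0, 0, 0, 1, 0, 0, 0, 0, 1],
)

```text
time: 15.15
ee_pos: [0.6044, -0.2271, 0.1358]
tcp_rot: [3.141, -0.001, 1.572]
force: [0.5, 0.4, -0.2]
grip_width: 0.0939
grip_force: 0.0
```

```bash
python3 -c "
from h import *
go([.6042,-.2279,.007],90.03)
from station import cams
import cv2
a=cams.read_camera('scene')['img'][...,::-1];b=cams.read_camera('top')['img'][...,::-1]
f=lambda i,x,y:cv2.resize(i[y:y+120,x:x+100],None,fx=4,fy=4,interpolation=cv2.INTER_CUBIC)
cv2.imwrite('pics/s5.png',np.hstack([f(a,180,100),f(b,290,110)]))
"
```

```text
at [ 0.6044 -0.2271  0.1358] [ 1.7998e+02 -3.0000e-02  9.0070e+01] t 15.15 w 0.0939229852958247 f [ 0.5  0.4 -0.2] 0.0
shift now [-0.01  -0.003  1.717] turn 0.0005 | shift after turn [-0.01  -0.003  1.717]
```

View pics/s5.png

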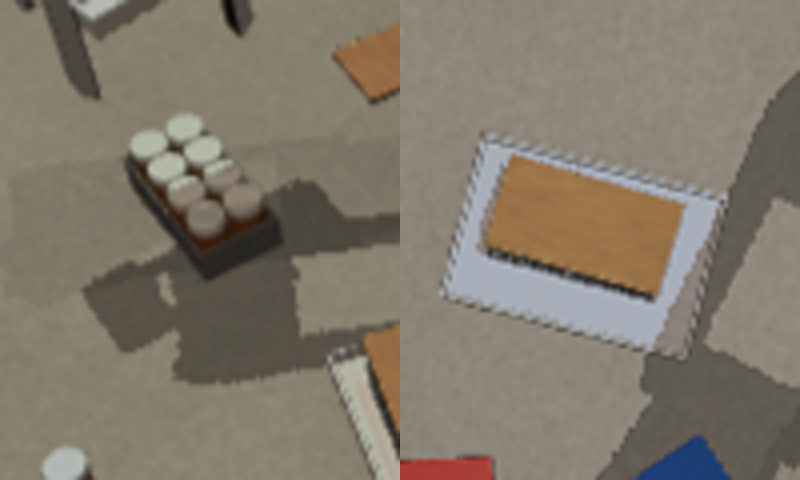

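The sheet lies squarely on the bottom tray (top crop: corners (513,155), (683,205), (655,297), (487,250)). I measure it and check that the visible finger tips fit.

```bash
python3 -c "
from h import *
c=np.load('scene0.npz')
def pr(X):
    p=c['K']@(c['R']@np.array(X)+c['t']);return p[:2]/p[2]
for z in(.11,.136,.15):print(z,[((pr([.6044+s*.05,-.2271,z])-[180,100])*4).round() for s in(1,-1)])
t=np.load('top0.npz');P=(np.array([(113,155),(283,205),(255,297),(87,250)])+.5)/4-.5+[290,110]
print(pose(w(P,.051,t)))
"
```

```text
0.11 [array([ 99., 123.]), array([240.,  59.])]
0.136 [array([89., 92.]), array([234.,  27.])]
0.15 [array([83., 74.]), array([230.,  10.])]
(array([0.5767, 0.0284]), np.float64(74.99))
```

Tips fit the reading, and the sheet sits at (0.5767, 0.0284), 75.0°. Now down on the tray and grip.

Emit:
send_rows(
  series=[-0.01, 0, 0.4, 0, 1, 0, 0, 0.4, 0, 1, 0, 0, 0.4, 0, 1, 0, 0, 0.25, 0, 1, 0, 0, 0.12, 0, 1],
)

```text
time: 15.75
ee_pos: [0.603, -0.2269, 0.0152]
tcp_rot: [-3.138, -0.002, 1.573]
force: [-0.5, 0.4, 1.0]
grip_width: 0.0942
grip_force: 0.0
```

Emit:
send_rows(
  series=[0, 0, 0.06, 0, 1, 0, 0, 0, 0, 1, 0, 0, 0.03, 0, 1, 0, 0, 0, 0, 1],
)

```text
time: 16.15
ee_pos: [0.6051, -0.2292, 0.0122]
tcp_rot: [3.14, 0.001, 1.571]
force: [-0.0, -0.5, -0.3]
grip_width: 0.0937
grip_force: 0.0
```

Emit:
send_rows(
  series=[0, 0, 0, 0, 0.5, 0, 0, 0, 0, 0.3, 0, 0, 0, 0, 0.1, 0, 0, 0, 0, 0, 0, 0, 0, 0, 0],
  newtons=25,
)

```text
time: 16.65
ee_pos: [0.6041, -0.2289, 0.011]
tcp_rot: [-3.141, -0.0, 1.571]
force: [0.3, 0.8, -0.1]
grip_width: 0.0588
grip_force: 25.0
```

Emit:
send_rows(
  series=[0, 0, -0.05, 0, 0, 0, 0, -0.2, 0, 0, 0, 0, -0.35, 0, 0, 0, 0, -0.4, 0, 0, 0, 0, -0.4, 0, 0],
)

```text
time: 17.15
ee_pos: [0.6041, -0.2287, 0.1176]
tcp_rot: [-3.141, -0.0, 1.571]
force: [-0.2, 0.3, -2.6]
grip_width: 0.0586
grip_force: 25.0
```

Emit:
send_rows(
  series=[0, 0, 0, 0, 0, 0, 0, 0, 0, 0],
)

```text
time: 17.35
ee_pos: [0.6047, -0.229, 0.1168]
tcp_rot: [3.14, 0.001, 1.571]
force: [-0.0, 1.0, -2.6]
grip_width: 0.0585
grip_force: 25.0
```

```bash
python3 -c "
from h import *
go([.5767,.0275,.115],75.2)"
```

```text
at [ 0.6047 -0.229   0.1168] [1.799e+02 4.000e-02 9.003e+01] t 17.35 w 0.05848567120648866 f [-0.   1.  -2.6] 24.997247457504272
shift now [ 3.42  -0.372  0.024] turn 0.1647 | shift after turn [ 3.211 -1.234  0.024]
```

Emit:
send_rows(
  series=[0.15, -0.016, 0, 0, 0, 0.3, -0.033, 0, 0, 0, 0.4, -0.043, 0, 0, 0, 0.4, -0.043, 0, 0, 0, 0.4, -0.044, 0, 0, 0],
)

```text
time: 17.85
ee_pos: [0.5889, -0.1028, 0.113]
tcp_rot: [-3.137, -0.002, 1.571]
force: [0.6, 0.9, -2.9]
grip_width: 0.059
grip_force: 25.0
```

Emit:
send_rows(
  series=[0.4, -0.044, 0, 0, 0, 0.4, -0.044, 0, 0, 0, 0.4, -0.044, 0, 0, 0, 0.35, -0.038, 0, 0, 0, 0.22, -0.023, 0, 0, 0],
)

```text
time: 18.35
ee_pos: [0.5742, 0.0303, 0.1135]
tcp_rot: [-3.137, -0.001, 1.573]
force: [0.4, -0.2, -2.4]
grip_width: 0.0588
grip_force: 25.0
```

Emit:
send_rows(
  series=[0, 0, 0, 0.055, 0, 0, 0, 0, 0.055, 0, 0, 0, 0, 0.055, 0, 0, 0, 0, 0, 0, 0, 0, 0, 0, 0],
)

```text
time: 18.85
ee_pos: [0.5757, 0.0277, 0.1149]
tcp_rot: [-3.14, 0.0, 1.314]
force: [0.0, 0.3, -2.5]
grip_width: 0.0585
grip_force: 25.0
```

```bash
python3 -c "
from h import *
go([.5767,.0275,.065],75.2)
from station import cams
import cv2
c=cams.read_camera('scene');i=c['img'][...,::-1]
cv2.imwrite('pics/s6.png',cv2.resize(i[125:245,230:360],None,fx=5,fy=5,interpolation=cv2.INTER_CUBIC))
"
```

```text
at [0.5757 0.0277 0.1149] [-1.7989e+02  3.0000e-02  7.5270e+01] t 18.85 w 0.058510348893849026 f [ 0.   0.3 -2.5] 24.99735027551651
shift now [0.001 0.014 0.665] turn 0.0008 | shift after turn [0.001 0.014 0.665]
```

View pics/s6.png

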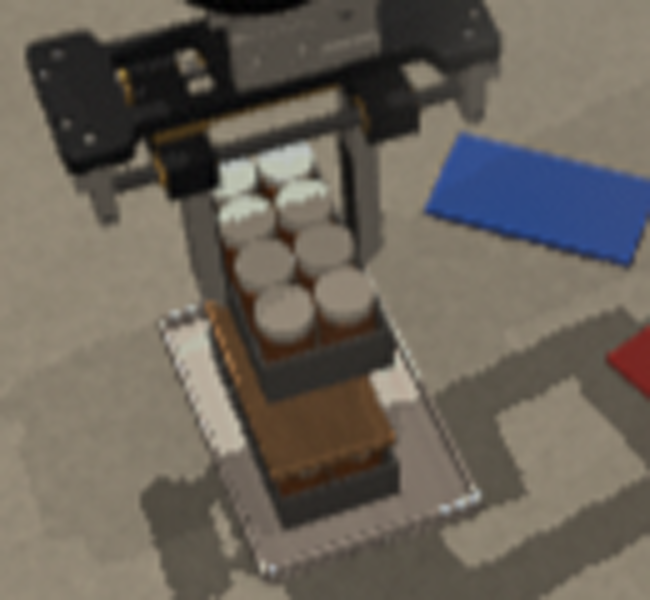

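The tray hangs upright and in line above the sheet (tray edge (275,395) over sheet edge (275,470)). I lower it by feel.

Emit:
send_rows(
  series=[0, 0.014, 0.2, 0, 0, 0, 0, 0.2, 0, 0, 0, 0, 0.15, 0, 0, 0, 0, 0.07, 0, 0, 0, 0, 0, 0, 0],
)

```text
time: 19.4
ee_pos: [0.5762, 0.0274, 0.0675]
tcp_rot: [-3.138, 0.001, 1.312]
force: [0.7, 0.7, -2.9]
grip_width: 0.0589
grip_force: 25.0
```

Emit:
send_rows(
  series=[0, 0, 0.02, 0, 0, 0, 0, 0.02, 0, 0, 0, 0, 0, 0, 0],
)

```text
time: 19.7
ee_pos: [0.5777, 0.0274, 0.067]
tcp_rot: [3.141, -0.0, 1.312]
force: [0.5, -0.5, -1.9]
grip_width: 0.059
grip_force: 25.0
```

Emit:
send_rows(
  series=[0, 0, 0.015, 0, 0, 0, 0, 0, 0, 0],
)

```text
time: 19.9
ee_pos: [0.5774, 0.0274, 0.0655]
tcp_rot: [3.141, -0.0, 1.312]
force: [-0.2, -0.0, -2.8]
grip_width: 0.0587
grip_force: 25.0
```

Emit:
send_rows(
  series=[0, 0, 0.015, 0, 0, 0, 0, 0, 0, 0, 0, 0, 0.015, 0, 0, 0, 0, 0, 0, 0],
)

```text
time: 20.3
ee_pos: [0.5772, 0.0274, 0.0629]
tcp_rot: [-3.141, -0.0, 1.312]
force: [0.1, 0.3, -1.7]
grip_width: 0.0588
grip_force: 25.0
```

Emit:
send_rows(
  series=[0, 0, 0.01, 0, 0, 0, 0, 0, 0, 0],
)

```text
time: 20.5
ee_pos: [0.5773, 0.0273, 0.0623]
tcp_rot: [-3.141, -0.0, 1.312]
force: [-0.3, -0.6, -3.3]
grip_width: 0.0587
grip_force: 25.0
```

Emit:
send_rows(
  series=[0, 0, 0.008, 0, 0, 0, 0, 0, 0, 0],
)

```text
time: 20.7
ee_pos: [0.5774, 0.0273, 0.062]
tcp_rot: [3.141, -0.0, 1.312]
force: [-0.0, 0.6, -1.5]
grip_width: 0.0583
grip_force: 25.0
```

Emit:
send_rows(
  series=[0, 0, 0.008, 0, 0, 0, 0, 0, 0, 0],
)

```text
time: 20.9
ee_pos: [0.5774, 0.0274, 0.062]
tcp_rot: [3.141, -0.0, 1.312]
force: [-2.0, -0.4, 3.6]
grip_width: 0.0588
grip_force: 25.0
```

Emit:
send_rows(
  series=[0, 0, 0.006, 0, 0, 0, 0, 0, 0, 0],
)

```text
time: 21.1
ee_pos: [0.5774, 0.0274, 0.062]
tcp_rot: [3.141, -0.0, 1.312]
force: [-2.5, 0.1, 5.3]
grip_width: 0.0587
grip_force: 25.0
```

The tray is standing on the sheet (upward force, z 0.062 as predicted). I release and rise.

Emit:
send_rows(
  series=[0, 0, -0.008, 0, 0, 0, 0, 0, 0, 0.4, 0, 0, 0, 0, 0.7, 0, 0, 0, 0, 1, 0, 0, 0, 0, 1],
  newtons=10,
)

```text
time: 21.6
ee_pos: [0.5774, 0.0274, 0.061]
tcp_rot: [-3.142, -0.0, 1.312]
force: [0.1, -0.7, -0.5]
grip_width: 0.0864
grip_force: 0.0
```

Emit:
send_rows(
  series=[0, 0, 0, 0, 1, 0, 0, -0.1, 0, 1, 0, 0, -0.3, 0, 1, 0, 0, -0.4, 0, 1, 0, 0, -0.4, 0, 1],
)

```text
time: 22.1
ee_pos: [0.5771, 0.0274, 0.1525]
tcp_rot: [-3.141, -0.0, 1.312]
force: [-0.7, -0.7, 0.4]
grip_width: 0.0942
grip_force: 0.0
```

Emit:
send_rows(
  series=[-0.4, 0, -0.3, 0, 1, -0.5, 0, 0, 0, 1, -0.5, 0, 0, 0, 1, -0.5, 0, 0, 0, 1, -0.5, 0, 0, 0, 1],
)

```text
time: 22.6
ee_pos: [0.531, -0.148, 0.1747]
tcp_rot: [3.14, 0.0, 1.312]
force: [-0.3, 0.1, 1.2]
grip_width: 0.094
grip_force: 0.0
```

Emit:
send_rows(
  series=[-0.5, 0, 0, 0, 1, -0.5, 0, 0, 0, 1, 0, 0, 0, 0, 1, 0, 0, 0, 0, 1, 0, 0, 0, 0, 1],
)

```text
time: 23.1
ee_pos: [0.5124, -0.2182, 0.1742]
tcp_rot: [3.141, -0.001, 1.313]
force: [0.2, 0.4, -0.4]
grip_width: 0.0939
grip_force: 0.0
```

```bash
python3 -c "
from h import *
from station import cams
import cv2
a=cams.read_camera('scene')['img'][...,::-1];b=cams.read_camera('top')['img'][...,::-1]
f=lambda i,x,y:cv2.resize(i[y:y+120,x:x+100],None,fx=4,fy=4,interpolation=cv2.INTER_CUBIC)
cv2.imwrite('pics/s7.png',np.hstack([f(a,245,145),f(b,290,110)]))
"
```

```text
(no output)
```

View pics/s7.png

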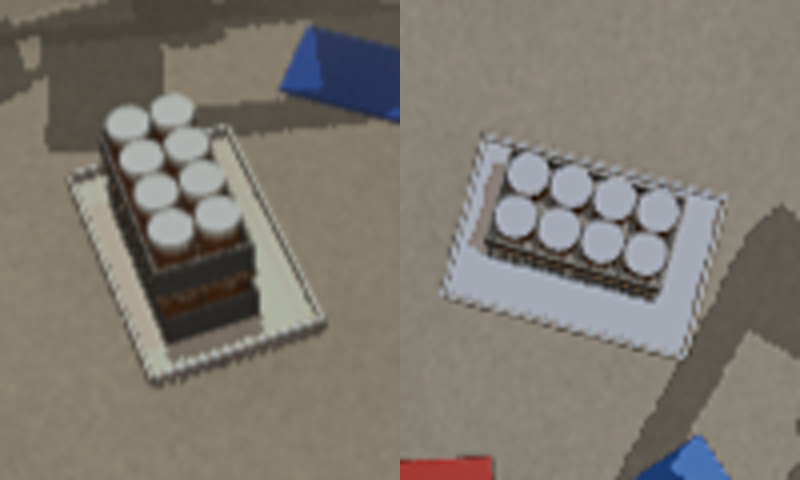

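The upper tray stands squarely on the sheet and lower tray: stack corner at (160,330) in the scene crop, caps centred near (587,215) in the top crop. The gripper is clear of everything.

```bash
python3 -c "
from station import ctrl
print(ctrl.job_done())"
```

```text
the job is handed in; nothing more can be done
None
```

The job is handed in at about 23 s with no verdict returned: the last pictures show the sheet and second tray stacked squarely on the bottom tray, the tray set down gently after a few missed first grips on the sheet, and the arm clear.

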